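Shunt the flat-cell carrier into the dock of a sliding sorting frame

ROBOT

A 6-joint arm with a two-finger parallel gripper is mounted at the origin on a cart in front of the work surface, level with it; the furniture and walls round the work are solid. World frame = base frame: x ahead of the robot, y to its left, z up, the work surface at z = 0. Lengths are in m, angles in rad, forces in N, time in s.
With the tool pointing down it reaches from about 0.25 to 0.775 m from the base axis. Payload 4 kg.
Tool frame: the origin (TCP) lies at the very end of the fingers, on their centre line; the grasp point (between the pads) lies 19 mm behind it; z points along the fingers, y is the line along which they close (so a half turn about z gives the same grasp; the last joint's range is limited). The gripper opens to 85 mm and grips with 20 to 120 N. Pads are 22 mm wide; open, the fingers measure 114 mm over their backs; the gripper's body (76 mm by 85 mm) begins 54 mm behind the grasp point. The pads swing forward as they close: fully open they stand 13 mm farther back than shut.
Start: joints at [1.2, 0.087, 1.371, -0, 1.684, -0.103], TCP at [0.146, 0.53, 0.231] pointing down, gripper open.
Joint ranges: [-3.1, 3.1], [-0.76, 2.03], [0.27, 2.55], [-1.08, 4.22], [0.17, 2.65], [-2.57, 2.57]. Speed limits (rad/s): [2.79, 2.79, 3.14, 3.14, 3.14, 3.14].

INTERFACE

Orientations are given as [roll, pitch, yaw] about the fixed x, y, z axes, in that order (R = Rz(yaw) Ry(pitch) Rx(roll)).
In Python, from plant import robot gives the robot as it stands.
- The arm moves only by the tool play_rows, never from a script. Its argument "deltas" is a list of rows, each a list of 5 numbers: the closure, from 0 (fully open) to 1 (shut), then the shift along the tool's x, y, z in m, then the turn about the tool's z in rad. In form: [[fingers, dx, dy, dz, turn], ...]. A call has exactly 5 rows; each row shifts and turns the commanded pose from where the row before left it, along the tool's axes as they then stand; what a row does not reach is not made up. A row lasts 1/8 s, in which the tool goes at most 62.5 mm and 10.7 degrees, less where a joint would pass 70% of its speed; a pose out of reach is approached as far as the arm can. A call with a gripper value outside its range is refused whole. The fingers move at their own pace and stop on an object; "grip_force" is the grip in N (left out, the last holds). Time passes only in rows, so rows that do not move let the fingers close, or fill a call up. It gives the time, the measured TCP pose, the force, the opening and the grip force at its end, in the units of the state.
- robot.state(): the state, without advancing time (a new reading comes with each control period).
- robot.get_image(name): name is "side" or "top"; returns (picture, depth): 420x560x3 uint8, blue, green, red; 420x560 float32, m along the optical axis (not along the pixel's ray), 0 where there is no reading.
- robot.camera_params(name): a dict with "mtx" (3x3 intrinsics, pixels), "R" (3x3) and "t" (3): a world point X has camera coordinates R X + t. Camera axes: x right, y down, z forward; pixel columns grow to the right and rows downward; lengths in m; the calibration is good to about 2 mm. A picture is of the moment at which its call begins. camera_params takes no time and is no camera call.
- robot.close_job(): hands the job in; it is judged then, once.
The state is a dict: "t": time; "joint_pos": joint angles; "joint_velocities": joint speeds; "effort": joint torques, N m; "eef_pos": TCP position; "orientation": TCP orientation; "force": force on the tool from outside, world axes, zero at the start; "wrist_torque": the same for the moment, N m; "grip_width": finger opening in m; "gripper_force": force on a finger pad.
Only numpy, scipy, OpenCV 4.12 (cv2) and the standard library are available. Lean on these libraries where they do the work, as an engineer would, in place of code of your own. Each camera call takes 0.05 s, during which the arm holds its last target. There are 200 camera calls.

TASK

Slide the carriers one at a time into the empty place, without lifting any: the square-post carrier beside the empty corner goes fully home there, the square-post carrier in the dock corner goes fully home into the place this frees, and the bar-grip carrier goes into the dock. The dock's sprung pad is set differently each time, so feel for it: press the bar-grip carrier on it with a steady 10 N or so for about half a second, never over 15 N, and let go so that it stays touching. Push no post carrier into the frame with over 30 N, keep other things off the pad, and leave the solder reel, phone and glue tube alone.

Things in the scene. Friction and masses are not known exactly. Their poses are not given: they have to be found in the camera images.
- frame: Fixed sorting frame on the worktop: grey floor plate 5 mm thick, aluminium walls 8 mm thick, tops 18 mm above the worktop. Origin: underside centre of its square part. Inside 158 x 158 mm (walls at x, y = +-79 mm): 2 x 2 places centred at about (+-40, +-40) mm, 6 mm play in all. x axis: to the dock side, away from the robot within 0.2 rad. A carrier fully home has its centre 41 mm out in x and y
- dock (a point): Floor of the dock corner, frame (+40, +40) mm, 5 mm above the worktop. Here the +x wall is missing and the floor goes on as a bay, open from frame x = 79 to 142 mm and y = -2 to +79 mm (81 mm wide, with a 45 degree lead-in at the y = -2 edge), into which the bar-grip carrier moves on in +x until it meets the pad. Axes as the frame's
- empty_corner (a point): Floor of the place diagonally opposite the dock, frame (-40, -40) mm, 5 mm above the worktop: empty at the start. Axes as the frame's
- dock_stop: Stop at the back of the bay, fixed: steel foot 12 x 50 x 24 mm, origin centre of its underside at frame (148, 40) mm, same axes. It carries a black rubber pad 36 mm wide, 12 mm high, mid-height 13 mm above the worktop, facing -x, sprung along x (8 N per mm, 8 mm travel). The pad's setting is not measured: its free face is at frame x = 83 to 113 mm, so a carrier touches it with its centre at x = 45 to 75 mm
- bar_carrier: Bar-grip carrier, for the dock: loose black plate 76 x 76 x 12 mm, rounded corners, with a centred upright steel bar 14 mm (its x) by 40 mm (its y), 45 mm high, top 57 mm above the underside; two flat cells 3 mm thick beside it. Origin: underside centre; axes as the frame's. 0.2 to 0.4 kg. Starts at frame (-40, +40) or (+40, -40) mm; post_carrier_a stands at the other of these
- post_carrier_a: Square-post carrier that goes first: loose black plate 76 x 76 x 12 mm, rounded corners, with a centred upright steel post 18 x 18 mm, 45 mm high, top 57 mm above the underside; four coin cells 3 mm thick round it. Origin: underside centre; axes as the frame's. 0.2 to 0.4 kg. Starts beside the empty corner, at frame (-40, +40) or (+40, -40) mm
- post_carrier_b: Square-post carrier that goes second, the same in shape and size as post_carrier_a; origin: underside centre; axes as the frame's. Starts in the dock corner, at frame (+40, +40) mm, not yet in the bay. All carriers slide easily on the frame (friction about 0.2); gripped high and pushed hard against something they dig in, and part of the push is lost to friction
- solder_reel: Bystander: small reel of solder, 48 mm across, 30 mm high, standing on its flange; origin centre of the underside. Leave alone
- phone_0: Bystander: phone lying flat, 148 x 73 x 9 mm; origin centre of the underside. Leave alone
- glue_tube: Bystander: glue tube lying flat, 102 x 21 x 18 mm; origin centre of the underside. Leave alone

How it is judged:
By the outcome, as a careful person would: the job done as asked, in the order asked, and still so for the second after the job is handed in, with the robot touching nothing.
It also fails if it takes over 64 s, if anything falls off the work surface, if the arm or the gripper's body presses on something with over 40 N, if the wrist force passes 120 N, or if a joint passes its speed limit or range.

## Working session

There is one attempt and no reset: what is moved stays moved. The work goes in short steps, Python scripts to look and compute and a tool call to move; the robot and the scene stay as the last step left them, time stands still between calls to the robot, and variables do not carry over. Pictures are saved under pics/ and viewed, at most 10 in all, crops included, and the job is handed in when it is done.

Besides the shell and the picture viewer there is one more tool, called after "Call:" as name(argument=value, ...) on one line, values as JSON. play_rows: Moves the arm, as the interface text tells. Its arguments: {"type":"object","properties":{"deltas":{"type":"array"},"grip_force":{"type":"number"}},"required":["deltas"]}

```bash
mkdir -p pics
python3 - <<'E'
from plant import robot
import cv2,numpy as np
for n in("top","side"):
    p,d=robot.get_image(n);cv2.imwrite(f"pics/{n}0.png",p);np.save(n+"d.npy",d)
    c=robot.camera_params(n);print(n,c["mtx"].round(1).tolist(),c["R"].round(3).tolist(),c["t"].round(3).tolist())
print(robot.state())
E
```

```text
top [[395.3, 0.0, 274.1], [0.0, 395.3, 203.1], [0.0, 0.0, 1.0]] [[0.145, -0.989, -0.004], [-0.963, -0.14, -0.232], [0.228, 0.038, -0.973]] [0.186, 0.63, 0.782]
side [[490.6, 0.0, 277.2], [0.0, 490.6, 201.0], [0.0, 0.0, 1.0]] [[0.859, -0.512, -0.017], [-0.249, -0.389, -0.887], [0.448, 0.766, -0.462]] [-0.386, 0.267, 0.604]
{'t': 0.1, 'joint_pos': array([ 1.19988508e+00,  8.79024922e-02,  1.37215042e+00,  3.73347675e-06,
        1.68362523e+00, -1.03109871e-01]), 'joint_velocities': array([-1.97036455e-03, -9.51282211e-04, -4.53645979e-03, -1.16540525e-04,
       -8.54175949e-05, -5.40490921e-04]), 'effort': array([ 2.52357626e-03, -3.53015077e+01, -3.14218140e+01, -1.15866483e-04,
        7.92064355e-03, -6.60791741e-07]), 'eef_pos': array([0.14537382, 0.5299527 , 0.23022051]), 'orientation': array([-3.13951863e+00, -2.18344186e-04,  2.87379147e+00]), 'force': array([ 0.10388565, -0.0950851 ,  0.00719733]), 'wrist_torque': array([-0.05390938, -0.05194353,  0.02148567]), 'gripper_force': 0.0, 'grip_width': 0.08530074009361077}
```

View pics/top0.png

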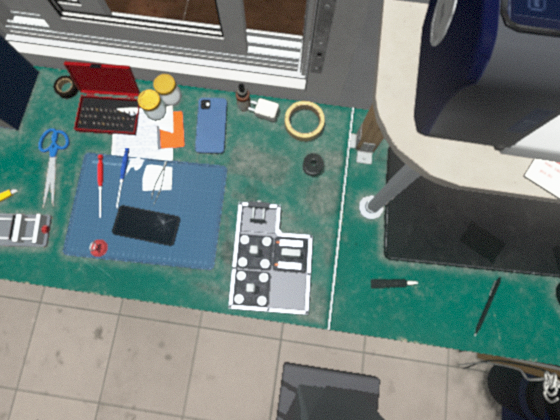

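View pics/side0.png

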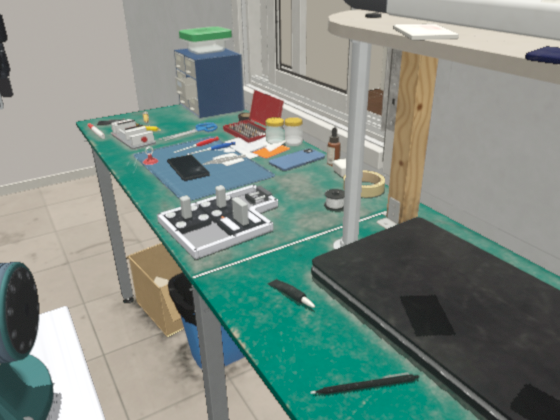

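The top view shows the frame at about (270,260), with the bay at the top (+x is up). The post carriers are at (252,288) for a and (255,250) for b, the bar is at (290,253), and the empty place is at (290,292). I'll measure from depth.

```bash
cat > h.py <<'E'
from plant import robot
import cv2,numpy as np
def cloud(n,d):
    c=robot.camera_params(n);v,u=np.mgrid[0:d.shape[0],0:d.shape[1]]
    P=np.stack([(u-c["mtx"][0,2])/c["mtx"][0,0]*d,(v-c["mtx"][1,2])/c["mtx"][1,1]*d,d],-1)
    return (P-c["t"])@c["R"]
def ray(n,uv,z):
    c=robot.camera_params(n);r=c["R"].T@np.linalg.inv(c["mtx"])@np.array([*uv,1.]);o=-c["R"].T@c["t"]
    return o+r*(z-o[2])/r[2]
E
python3 - <<'E'
from h import *
for n in("top","side"):
    d=np.load(n+"d.npy");p=cv2.imread(f"pics/{n}0.png");W=cloud(n,d)
    g=(W[...,0]>.2)&(W[...,0]<.6)&(W[...,1]>-.25)&(W[...,1]<.25)&(d>0)
    m=(g&(W[...,2]>.052)&(W[...,2]<.075)).astype(np.uint8)
    k,l,s,c=cv2.connectedComponentsWithStats(m)
    for i in range(1,k):
        if s[i,4]>5:
            q=W[l==i];uv=c[i];print(n,s[i,4],uv.round(1),"cloud",q.mean(0).round(4),"zmax",q[:,2].max().round(4),"ray",ray(n,uv,.062).round(4))
    if n=="top":
        # frame footprint: bright and/or floor region by height above table
        q=(g&(W[...,2]>.010)&(W[...,2]<.03)&(W[...,0]>.2)).astype(np.uint8)
        k,l,s,c=cv2.connectedComponentsWithStats(q);i=1+s[1:,4].argmax();print(s[i])
        X=W[l==i];print(X.min(0),X.max(0),cv2.minAreaRect(X[:,:2].astype(np.float32)))
        cr=cv2.resize(p[190:325,210:330],None,fx=4.4,fy=4.4,interpolation=cv2.INTER_CUBIC);cv2.imwrite("pics/crop.png",cr)
    else: cv2.imwrite("pics/crops.png",cv2.resize(p[175:260,150:285],None,fx=5,fy=5,interpolation=cv2.INTER_CUBIC))
E
```

```text
top 133 [291.  252.4] cloud [0.4972 0.2245 0.0628] zmax 0.0675 ray [0.4973 0.2245 0.062 ]
[ 271  233   42   82 1364]
[0.36973132 0.16914489 0.01009139] [0.54775022 0.24994329 0.0290734 ] ((0.4586215913295746, 0.2142365574836731), (0.174776092171669, 0.08062394708395004), 3.256016969680786)
side 134 [239.8 204. ] cloud [0.4943 0.2175 0.0602] zmax 0.0659 ray [0.4928 0.2142 0.062 ]
```

View pics/crop.png

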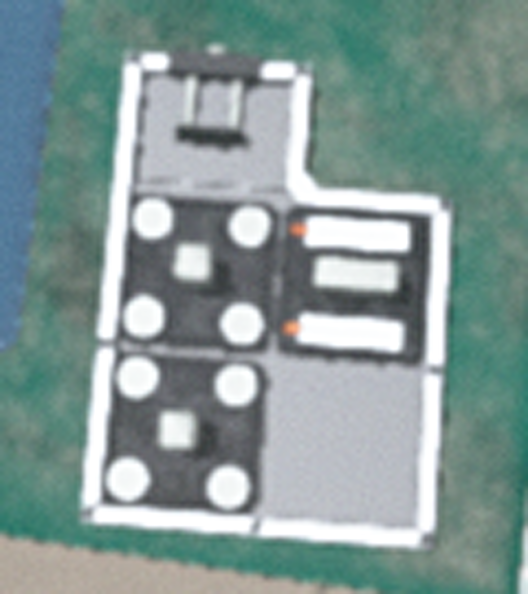

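The crop shows the post tops at crop px (177,430) and (192,262), the bar at (356,273), and the outer wall corners at (87,520), (431,543), (450,203) and (130,55).

Run:
```python
from h import *
for n in("top","side"):
    d=np.load(n+"d.npy");W=cloud(n,d)
    g=(W[...,0]>.2)&(W[...,0]<.7)&(W[...,1]>.1)&(W[...,1]<.42)&(d>0)
    m=(g&(W[...,2]>.05)&(W[...,2]<.075)).astype(np.uint8)
    k,l,s,c=cv2.connectedComponentsWithStats(m)
    for i in range(1,k):
        if s[i,4]>8:
            q=W[l==i];q=q[q[:,2]>.057];print(n,s[i,4],c[i].round(1),"cloud",q.mean(0).round(4),"rect",[np.round(a,3) for a in cv2.minAreaRect(q[:,:2].astype(np.float32))])
f=lambda x,y,z:ray("top",(209.6+x/4.4,189.6+y/4.4),z)[:2]
P={k:f(*v) for k,v in dict(a=(177,430,.062),b=(192,262,.062),bar=(356,273,.062),bl=(87,520,.018),br=(431,543,.018),tr=(450,203,.018),btl=(130,55,.018),padL=(178,135,.018),padR=(242,138,.018)).items()}
for k,v in P.items():print(k,v.round(4))
e=P["bl"]-P["br"];print("len",np.linalg.norm(e),"yaw y",np.arctan2(-e[0],e[1]))
e=P["tr"]-P["br"];print(np.linalg.norm(e),np.arctan2(e[1],e[0]))
e=P["btl"]-P["bl"];print(np.linalg.norm(e),np.arctan2(e[1],e[0]))
print("frame c",(P["bl"]+P["tr"])/2)
```

```text
top 73 [254.  249.8] cloud [0.4921 0.3039 0.0626] rect [array([0.492, 0.304]), array([0.015, 0.017]), np.float64(8.28)]
top 134 [291.  252.5] cloud [0.4975 0.2246 0.0632] rect [array([0.498, 0.225]), array([0.014, 0.039]), np.float64(3.972)]
top 72 [250.3 287.9] cloud [0.4119 0.2986 0.0629] rect [array([0.411, 0.299]), array([0.016, 0.017]), np.float64(8.263)]
side 78 [220.2 190.2] cloud [0.4892 0.2984 0.0614] rect [array([0.491, 0.299]), array([0.018, 0.02 ]), np.float64(79.91)]
side 87 [184.9 200.7] cloud [0.4098 0.2934 0.0612] rect [array([0.411, 0.295]), array([0.019, 0.019]), np.float64(8.598)]
side 151 [239.8 204.5] cloud [0.4947 0.2187 0.0619] rect [array([0.496, 0.221]), array([0.015, 0.039]), np.float64(4.798)]
a [0.4126 0.2998]
b [0.4926 0.3053]
bar [0.4988 0.2257]
bl [0.3637 0.3399]
br [0.3776 0.1701]
tr [0.5467 0.1817]
btl [0.6003 0.358 ]
padL [0.5616 0.3262]
padR [0.5649 0.293 ]
len 0.17031844864973408 yaw y 0.08146699311379621
0.16949141491288047 0.06842528995440654
0.23724094759936476 0.07645017258195394
frame c [0.45520434 0.26080037]
```

Call:
play_rows(deltas=[[0, 0, 0, 0, 0.176], [0, 0, 0, 0, 0.176], [0, 0, 0, 0, 0.176], [0, 0, 0, 0, 0.176], [0, 0, 0, 0, 0.176]], grip_force=40)

```text
t: 0.72
eef_pos: [0.1454, 0.5301, 0.2306]
orientation: [-3.141, 0.001, 1.988]
force: [0.4, 0.3, -0.1]
grip_width: 0.0855
gripper_force: 0.0
```

Call:
play_rows(deltas=[[0, 0, 0, 0, 0.176], [0, 0, 0, 0, 0.176], [0, -0.042, 0.0415, 0, 0], [0, -0.042, 0.0415, 0, 0], [0, -0.042, 0.0415, 0, 0]])

```text
t: 1.35
eef_pos: [0.2795, 0.4122, 0.2307]
orientation: [-3.141, 0.001, 1.643]
force: [1.3, 1.1, 0.5]
grip_width: 0.0854
gripper_force: 0.0
```

Call:
play_rows(deltas=[[0, -0.042, 0.0415, 0, 0], [0, -0.042, 0.0415, 0, 0], [0, -0.04, 0.0415, 0, 0], [0, 0, 0, 0.05, 0], [0, 0, 0, 0.05, 0]])

```text
t: 1.98
eef_pos: [0.4126, 0.2979, 0.1303]
orientation: [3.14, -0.001, 1.639]
force: [0.7, 1.2, -0.8]
grip_width: 0.0858
gripper_force: 0.0
```

Call:
play_rows(deltas=[[0, 0, 0, 0.04, 0], [0, 0, 0, 0.04, 0], [0, -0.001, 0, 0.025, 0], [1, 0, 0, 0, 0], [1, 0, 0, 0, 0]], grip_force=40)

```text
t: 2.6
eef_pos: [0.4124, 0.2981, 0.0273]
orientation: [3.14, -0.001, 1.642]
force: [1.0, 0.6, 0.4]
grip_width: 0.0516
gripper_force: 0.0
```

Call:
play_rows(deltas=[[1, 0, 0, 0, 0], [1, 0, 0, 0, 0], [1, 0, 0, 0, 0], [1, 0, 0, 0, 0], [1, 0, 0, 0, 0]])

```text
t: 3.22
eef_pos: [0.4126, 0.2983, 0.0278]
orientation: [3.139, -0.001, 1.642]
force: [-0.1, 0.4, 6.2]
grip_width: 0.0173
gripper_force: 40.7
```

Call:
play_rows(deltas=[[1, 0, 0, -0.001, 0], [1, -0.003, 0, 0, 0], [1, -0.004, 0, 0, 0], [1, -0.004, 0, 0, 0], [1, -0.004, 0, 0, 0]])

```text
t: 3.85
eef_pos: [0.4132, 0.2828, 0.0278]
orientation: [3.141, -0.001, 1.642]
force: [-0.7, 1.5, 4.5]
grip_width: 0.0173
gripper_force: 40.6
```

Call:
play_rows(deltas=[[1, -0.01, 0, 0, 0], [1, -0.012, 0, 0, 0], [1, -0.012, 0, 0, 0], [1, -0.012, 0, 0, 0], [1, -0.009, 0, 0, 0]])

```text
t: 4.47
eef_pos: [0.4171, 0.2274, 0.0279]
orientation: [3.141, -0.001, 1.641]
force: [-0.3, 2.0, 6.0]
grip_width: 0.0175
gripper_force: 40.8
```

Call:
play_rows(deltas=[[1, -0.002, 0, 0, 0], [1, -0.002, 0, 0, 0], [1, -0.001, 0, 0, 0], [1, -0.001, 0, 0, 0], [1, 0, 0, 0, 0]])

```text
t: 5.1
eef_pos: [0.4175, 0.2217, 0.0278]
orientation: [3.141, -0.0, 1.641]
force: [-0.5, 1.5, 5.6]
grip_width: 0.0169
gripper_force: 40.7
```

Call:
play_rows(deltas=[[1, -0.001, 0, 0, 0], [1, -0.001, 0, 0, 0], [1, -0.001, 0, 0, 0], [1, 0, 0, 0, 0], [1, 0, 0, 0, 0]])

```text
t: 5.72
eef_pos: [0.4177, 0.2187, 0.0278]
orientation: [3.141, -0.0, 1.642]
force: [0.6, 0.1, 5.3]
grip_width: 0.0175
gripper_force: 40.7
```

Call:
play_rows(deltas=[[1, -0.001, 0, 0, 0], [1, 0, 0, 0, 0], [1, -0.0005, 0, 0, 0], [1, 0, 0, 0, 0], [1, 0, 0, 0, 0]])

```text
t: 6.35
eef_pos: [0.4178, 0.2173, 0.0278]
orientation: [3.141, -0.0, 1.642]
force: [0.7, 0.9, 6.4]
grip_width: 0.0173
gripper_force: 40.7
```

Call:
play_rows(deltas=[[1, -0.001, 0, 0, 0], [1, 0, 0, 0, 0], [1, -0.0005, 0, 0, 0], [1, 0, 0, 0, 0], [1, 0, 0, 0, 0]])

```text
t: 6.98
eef_pos: [0.4178, 0.217, 0.0279]
orientation: [3.14, -0.003, 1.642]
force: [-1.0, 4.9, 5.2]
grip_width: 0.0173
gripper_force: 40.6
```

Call:
play_rows(deltas=[[1, -0.001, 0, 0, 0], [1, 0, 0, 0, 0], [1, 0, -0.0015, 0, 0], [1, 0, -0.0015, 0, 0], [1, 0, 0, 0, 0]])

```text
t: 7.6
eef_pos: [0.417, 0.2168, 0.0282]
orientation: [3.135, -0.005, 1.641]
force: [5.6, 7.1, 0.9]
grip_width: 0.0175
gripper_force: 40.1
```

Call:
play_rows(deltas=[[1, 0, -0.001, 0, 0], [1, 0, 0, 0, 0], [1, 0.001, 0.001, 0, 0], [1, 0, 0, 0, 0], [0.6, 0, 0, 0, 0]])

```text
t: 8.22
eef_pos: [0.4139, 0.2148, 0.0266]
orientation: [-3.14, 0.001, 1.642]
force: [-0.7, -0.1, -0.6]
grip_width: 0.0335
gripper_force: 0.0
```

Call:
play_rows(deltas=[[0.6, 0, 0, 0, 0], [0.5, 0, 0, -0.02, 0], [0, 0, 0, -0.04, 0], [0, 0, 0, -0.04, 0], [0, 0, 0, 0, 0]])

```text
t: 8.85
eef_pos: [0.4163, 0.216, 0.1306]
orientation: [3.135, -0.001, 1.642]
force: [0.2, -0.1, -0.1]
grip_width: 0.0855
gripper_force: 0.0
```

```bash
cat > look.py <<'E'
from h import *
import sys
R=np.array
C=R([.454,.260]);y=.07;M=R([[np.cos(y),np.sin(y)],[-np.sin(y),np.cos(y)]])
for n in("top","side"):
    p,d=robot.get_image(n);W=cloud(n,d);cv2.imwrite(f"pics/{n}{sys.argv[1]}.png",p)
    g=(W[...,0]>.3)&(W[...,0]<.7)&(W[...,1]>.1)&(W[...,1]<.42)&(d>0)
    m=(g&(W[...,2]>.05)&(W[...,2]<.072)).astype(np.uint8)
    k,l,s,c=cv2.connectedComponentsWithStats(m)
    for i in range(1,k):
        if s[i,4]>30:
            q=W[l==i];q=q[q[:,2]>.057].mean(0);print(n,s[i,4],q.round(4),"frame mm",(M@(q[:2]-C)*1e3).round(1))
print({k:np.round(v,4) for k,v in robot.state().items() if k in("t","eef_pos","force","orientation")})
E
python3 look.py 1
```

```text
top 73 [0.4919 0.3037 0.063 ] frame mm [40.9 41. ]
top 43 [0.4964 0.238  0.0632] frame mm [ 40.8 -24.9]
side 77 [0.4892 0.2986 0.0613] frame mm [37.8 36. ]
side 149 [0.4947 0.2188 0.0619] frame mm [ 37.8 -44. ]
side 98 [0.4144 0.212  0.0615] frame mm [-42.9 -45.1]
{'t': np.float64(8.95), 'eef_pos': array([0.414 , 0.2152, 0.1266]), 'orientation': array([-3.1405e+00,  6.0000e-04,  1.6416e+00]), 'force': array([ 0.7925,  0.1179, -0.9715])}
```

Call:
play_rows(deltas=[[0, 0.027, 0.028, 0, 0], [0, 0.027, 0.028, 0, 0], [0, 0.026, 0.028, 0, 0], [0, 0, 0, 0.03, 0], [0, 0, 0, 0, 0]])

```text
t: 9.57
eef_pos: [0.4894, 0.2999, 0.0916]
orientation: [-3.131, 0.005, 1.642]
force: [-0.3, 0.3, 0.6]
grip_width: 0.0859
gripper_force: 0.0
```

Call:
play_rows(deltas=[[0, 0, 0, 0.035, 0], [0, 0, 0, 0.0335, 0], [1, 0, 0, 0, 0], [1, 0, 0, 0, 0], [1, 0, 0, 0, 0]])

```text
t: 10.2
eef_pos: [0.4939, 0.302, 0.0311]
orientation: [3.138, -0.001, 1.642]
force: [-0.1, 0.5, -0.3]
grip_width: 0.0323
gripper_force: 0.0
```

Call:
play_rows(deltas=[[1, 0, 0, 0, 0], [1, 0, 0, 0, 0], [1, 0, 0, 0, 0], [1, 0, 0, 0, 0], [1, 0, 0, 0, 0]])

```text
t: 10.82
eef_pos: [0.4937, 0.302, 0.0308]
orientation: [3.139, -0.001, 1.642]
force: [-0.6, -0.3, 6.6]
grip_width: 0.0173
gripper_force: 42.4
```

Call:
play_rows(deltas=[[1, 0, -0.006, 0, 0], [1, 0, -0.011, 0, 0], [1, 0, -0.013, 0, 0], [1, 0, -0.013, 0, 0], [1, 0, -0.013, 0, 0]])

```text
t: 11.45
eef_pos: [0.4379, 0.2982, 0.0307]
orientation: [3.137, -0.002, 1.642]
force: [2.3, -0.3, 7.0]
grip_width: 0.0174
gripper_force: 42.5
```

Call:
play_rows(deltas=[[1, 0, -0.01, 0, 0], [1, 0, -0.006, 0, 0], [1, 0, -0.003, 0, 0], [1, 0, 0, 0, 0], [1, 0, 0, 0, 0]])

```text
t: 12.08
eef_pos: [0.4187, 0.2969, 0.0307]
orientation: [3.139, -0.002, 1.642]
force: [-0.4, 0.6, 6.8]
grip_width: 0.0173
gripper_force: 42.7
```

Call:
play_rows(deltas=[[1, 0, -0.001, 0, 0], [1, 0, -0.001, 0, 0], [1, 0, -0.001, 0, 0], [1, 0, 0, 0, 0], [1, 0, 0, 0, 0]])

```text
t: 12.7
eef_pos: [0.4163, 0.2967, 0.0307]
orientation: [3.138, -0.002, 1.642]
force: [1.0, -0.3, 5.7]
grip_width: 0.0172
gripper_force: 42.5
```

Call:
play_rows(deltas=[[1, 0, -0.001, 0, 0], [1, 0, -0.001, 0, 0], [1, 0, -0.001, 0, 0], [1, 0, -0.0005, 0, 0], [1, 0, 0, 0, 0]])

```text
t: 13.32
eef_pos: [0.4129, 0.2965, 0.0308]
orientation: [3.137, -0.002, 1.642]
force: [1.8, 1.0, 7.2]
grip_width: 0.0175
gripper_force: 42.5
```

Call:
play_rows(deltas=[[1, 0, -0.001, 0, 0], [1, 0, 0, 0, 0], [1, 0, -0.001, 0, 0], [1, 0, 0, 0, 0], [1, 0, 0, 0, 0]])

```text
t: 13.95
eef_pos: [0.4115, 0.2964, 0.0308]
orientation: [3.136, -0.002, 1.642]
force: [3.7, 0.2, 5.7]
grip_width: 0.0173
gripper_force: 42.4
```

Contact is starting. I'll press in x, then seat it in +y.

Call:
play_rows(deltas=[[1, 0, -0.001, 0, 0], [1, 0, -0.0005, 0, 0], [1, 0.001, 0, 0, 0], [1, 0.001, 0, 0, 0], [1, 0, 0, 0, 0]])

```text
t: 14.58
eef_pos: [0.4114, 0.2971, 0.031]
orientation: [3.133, 0.0, 1.642]
force: [6.4, -3.0, 5.1]
grip_width: 0.0175
gripper_force: 42.3
```

Call:
play_rows(deltas=[[1, 0.0005, 0, 0, 0], [1, 0.0005, 0, 0, 0], [1, 0, 0, 0, 0], [1, 0, 0, 0, 0], [1, 0, 0, 0, 0]])

```text
t: 15.2
eef_pos: [0.4113, 0.2972, 0.031]
orientation: [3.133, 0.002, 1.641]
force: [6.7, -6.1, 7.0]
grip_width: 0.0175
gripper_force: 42.5
```

Call:
play_rows(deltas=[[1, 0.0005, -0.0005, 0, 0], [1, 0, 0, 0, 0], [1, -0.001, 0.001, 0, 0], [1, 0, 0, 0, 0], [0.6, 0, 0, 0, 0]])

```text
t: 15.82
eef_pos: [0.408, 0.2977, 0.0289]
orientation: [-3.141, -0.0, 1.641]
force: [-1.6, -0.2, -0.6]
grip_width: 0.0337
gripper_force: 0.0
```

Call:
play_rows(deltas=[[0.6, 0, 0, 0, 0], [0.5, 0, 0, -0.02, 0], [0, 0, 0, -0.04, 0], [0, 0, 0, -0.04, 0], [0, 0, 0, 0, 0]])

```text
t: 16.45
eef_pos: [0.4096, 0.2994, 0.1324]
orientation: [3.136, -0.003, 1.642]
force: [-0.1, -0.2, -0.2]
grip_width: 0.0853
gripper_force: 0.0
```

```bash
python3 look.py 2
```

```text
top 134 [0.4974 0.2244 0.0636] frame mm [ 40.8 -38.6]
top 47 [0.4179 0.2145 0.0627] frame mm [-39.2 -42.9]
side 85 [0.4088 0.2934 0.0617] frame mm [-42.8  36.4]
side 148 [0.4947 0.2189 0.062 ] frame mm [ 37.7 -43.8]
side 96 [0.4144 0.2125 0.0616] frame mm [-42.9 -44.6]
{'t': np.float64(16.55), 'eef_pos': array([0.4075, 0.298 , 0.1283]), 'orientation': array([-3.1406,  0.    ,  1.6423]), 'force': array([-1.3019, -0.6679, -1.109 ])}
```

Call:
play_rows(deltas=[[0, -0.027, 0.0285, 0, 0], [0, -0.027, 0.0285, 0, 0], [0, -0.0275, 0.0285, 0, 0], [0, 0, 0, 0.03, 0], [0, 0, 0, 0, 0]])

```text
t: 17.18
eef_pos: [0.496, 0.2214, 0.0937]
orientation: [-3.131, 0.002, 1.641]
force: [-1.4, -0.6, 0.4]
grip_width: 0.0854
gripper_force: 0.0
```

Call:
play_rows(deltas=[[0, 0, 0, 0.035, 0], [0, 0, 0, 0.036, 0], [1, 0, 0, 0, 0], [1, 0, 0, 0, 0], [1, 0, 0, 0, 0]])

```text
t: 17.8
eef_pos: [0.5007, 0.2234, 0.0301]
orientation: [3.138, -0.001, 1.642]
force: [0.5, -0.5, 0.0]
grip_width: 0.0323
gripper_force: 0.0
```

Call:
play_rows(deltas=[[1, 0, 0, 0, 0], [1, 0, 0, 0, 0], [1, 0, 0, 0, 0], [1, 0, 0, 0, 0], [1, 0, 0, 0, 0]])

```text
t: 18.42
eef_pos: [0.4989, 0.2231, 0.0293]
orientation: [-3.141, -0.001, 1.642]
force: [-4.8, 1.0, 5.2]
grip_width: 0.0134
gripper_force: 45.4
```

Call:
play_rows(deltas=[[1, 0, -0.002, 0, 0], [1, 0.006, 0, 0, 0], [1, 0.011, 0, 0, 0], [1, 0.012, 0, 0, 0], [1, 0.012, 0, 0, 0]])

```text
t: 19.05
eef_pos: [0.4957, 0.2639, 0.0293]
orientation: [3.138, -0.0, 1.641]
force: [-0.2, -2.5, 5.7]
grip_width: 0.013
gripper_force: 45.3
```

Call:
play_rows(deltas=[[1, 0.012, 0, 0, 0], [1, 0.012, 0, 0, 0], [1, 0.008, 0, 0, 0], [1, 0.003, 0, 0, 0], [1, 0, 0, 0, 0]])

```text
t: 19.68
eef_pos: [0.493, 0.2994, 0.0293]
orientation: [3.138, -0.001, 1.642]
force: [-0.1, 0.8, 5.5]
grip_width: 0.0131
gripper_force: 45.2
```

Call:
play_rows(deltas=[[1, 0.0015, 0, 0, 0], [1, 0, 0.003, 0, 0], [1, 0, 0.003, 0, 0], [1, 0, 0.003, 0, 0], [1, 0, 0, 0, 0]])

```text
t: 20.3
eef_pos: [0.5018, 0.3012, 0.0293]
orientation: [3.139, -0.001, 1.642]
force: [0.1, -0.5, 5.4]
grip_width: 0.0135
gripper_force: 45.2
```

Call:
play_rows(deltas=[[1, 0, 0.002, 0, 0], [1, 0, 0.002, 0, 0], [1, 0, 0, 0, 0], [1, 0, 0, 0, 0], [1, 0, 0, 0, 0]])

```text
t: 20.92
eef_pos: [0.5057, 0.3015, 0.0294]
orientation: [3.139, -0.001, 1.642]
force: [-0.3, 0.7, 5.1]
grip_width: 0.0134
gripper_force: 45.2
```

Call:
play_rows(deltas=[[1, 0, 0.002, 0, 0], [1, 0, 0.001, 0, 0], [1, 0, 0.001, 0, 0], [1, 0, 0, 0, 0], [1, 0, 0, 0, 0]])

```text
t: 21.55
eef_pos: [0.5095, 0.3018, 0.0293]
orientation: [3.139, -0.001, 1.642]
force: [-1.6, 0.2, 6.4]
grip_width: 0.0134
gripper_force: 45.3
```

Call:
play_rows(deltas=[[1, 0, 0.001, 0, 0], [1, 0, 0.001, 0, 0], [1, 0, 0.001, 0, 0], [1, 0, 0, 0, 0], [1, 0, 0, 0, 0]])

```text
t: 22.18
eef_pos: [0.5124, 0.302, 0.0293]
orientation: [3.139, -0.001, 1.642]
force: [-1.3, 0.7, 5.3]
grip_width: 0.0135
gripper_force: 45.3
```

Free so far, with about 1.3 N of friction (x≈60).

Call:
play_rows(deltas=[[1, 0, 0.001, 0, 0], [1, 0, 0.001, 0, 0], [1, 0, 0.001, 0, 0], [1, 0, 0, 0, 0], [1, 0, 0, 0, 0]])

```text
t: 22.8
eef_pos: [0.5155, 0.3022, 0.0293]
orientation: [3.139, -0.001, 1.642]
force: [-1.1, 0.2, 6.1]
grip_width: 0.0133
gripper_force: 45.3
```

Call:
play_rows(deltas=[[1, 0, 0.001, 0, 0], [1, 0, 0.001, 0, 0], [1, 0, 0.001, 0, 0], [1, 0, 0, 0, 0], [1, 0, 0, 0, 0]])

```text
t: 23.42
eef_pos: [0.5185, 0.3024, 0.0293]
orientation: [3.139, -0.001, 1.642]
force: [-1.5, 0.8, 6.0]
grip_width: 0.0132
gripper_force: 45.3
```

Call:
play_rows(deltas=[[1, 0, 0.001, 0, 0], [1, 0, 0.001, 0, 0], [1, 0, 0.0005, 0, 0], [1, 0, 0, 0, 0], [1, 0, 0, 0, 0]])

```text
t: 24.05
eef_pos: [0.5209, 0.3026, 0.0293]
orientation: [3.14, -0.001, 1.642]
force: [-1.5, 0.2, 6.6]
grip_width: 0.0135
gripper_force: 45.3
```

Call:
play_rows(deltas=[[1, 0, 0.001, 0, 0], [1, 0, 0.001, 0, 0], [1, 0, 0, 0, 0], [1, 0, 0, 0, 0], [1, 0, 0, 0, 0]])

```text
t: 24.68
eef_pos: [0.5221, 0.3027, 0.0293]
orientation: [3.141, -0.001, 1.642]
force: [-3.9, -0.6, 7.5]
grip_width: 0.0134
gripper_force: 45.5
```

Call:
play_rows(deltas=[[1, 0, 0.001, 0, 0], [1, 0, 0, 0, 0], [1, 0, 0.0005, 0, 0], [1, 0, 0, 0, 0], [1, 0, 0, 0, 0]])

```text
t: 25.3
eef_pos: [0.5224, 0.3027, 0.0294]
orientation: [-3.139, -0.001, 1.642]
force: [-7.1, -1.0, 9.7]
grip_width: 0.0135
gripper_force: 45.9
```

Call:
play_rows(deltas=[[1, 0, 0.001, 0, 0], [1, 0, 0.0005, 0, 0], [1, 0, 0.0005, 0, 0], [1, 0, 0, 0, 0], [1, 0, 0, 0, 0]])

```text
t: 25.92
eef_pos: [0.523, 0.3028, 0.0295]
orientation: [-3.136, -0.0, 1.642]
force: [-10.9, -1.5, 12.5]
grip_width: 0.0132
gripper_force: 46.3
```

Call:
play_rows(deltas=[[1, 0, 0.0005, 0, 0], [1, 0, 0.0003, 0, 0], [1, 0, 0, 0, 0], [1, 0, 0, 0, 0], [1, 0, 0, 0, 0]])

```text
t: 26.55
eef_pos: [0.5232, 0.3028, 0.0295]
orientation: [-3.135, -0.0, 1.642]
force: [-12.7, -1.7, 14.8]
grip_width: 0.0132
gripper_force: 46.4
```

Call:
play_rows(deltas=[[1, 0, 0, 0, 0], [1, 0, 0, 0, 0], [1, 0, 0, 0, 0], [1, 0, 0, 0, 0], [1, 0, 0, 0, 0]])

```text
t: 27.18
eef_pos: [0.5231, 0.3028, 0.0295]
orientation: [-3.135, -0.0, 1.642]
force: [-12.3, -1.6, 13.8]
grip_width: 0.0135
gripper_force: 46.4
```

Call:
play_rows(deltas=[[1, 0, -0.001, 0, 0], [1, 0, -0.001, 0, 0], [1, 0, -0.001, 0, 0], [1, 0, 0, 0, 0], [1, 0, 0, 0, 0]])

```text
t: 27.8
eef_pos: [0.5226, 0.3028, 0.0294]
orientation: [-3.14, -0.001, 1.642]
force: [-5.9, -1.1, 9.2]
grip_width: 0.0132
gripper_force: 45.7
```

Call:
play_rows(deltas=[[1, 0, -0.001, 0, 0], [1, 0, -0.0005, 0, 0], [1, 0, 0, 0, 0], [1, 0, 0, 0, 0], [1, 0, 0, 0, 0]])

```text
t: 28.42
eef_pos: [0.5222, 0.3027, 0.0293]
orientation: [3.141, -0.001, 1.642]
force: [-3.6, -0.1, 6.6]
grip_width: 0.0134
gripper_force: 45.5
```

Call:
play_rows(deltas=[[1, 0, -0.0005, 0, 0], [1, 0, -0.0003, 0, 0], [1, 0, 0, 0, 0], [1, 0, 0, 0, 0], [1, 0, 0, 0, 0]])

```text
t: 29.05
eef_pos: [0.522, 0.3027, 0.0293]
orientation: [3.139, -0.001, 1.642]
force: [-0.3, -0.6, 5.8]
grip_width: 0.0136
gripper_force: 45.3
```

Run:
```python
from h import *
F=[];X=[]
for i in range(6):
    robot.get_image("top");s=robot.state();F.append(s["force"]);X.append(s["eef_pos"])
print(np.mean(F,0),np.std(F,0),np.mean(X,0)*1e3)
```

```text
[-1.09086987  0.12823819  5.82186559] [0.38363521 0.77053927 0.35637581] [521.97218261 302.68254249  29.32831353]
```

Call:
play_rows(deltas=[[1, 0, -0.0002, 0, 0], [1, 0, 0, 0, 0], [1, 0, 0, 0, 0], [1, 0, 0, 0, 0], [0.7, 0, 0, 0, 0]], grip_force=20)

```text
t: 29.98
eef_pos: [0.5212, 0.3022, 0.0279]
orientation: [3.141, -0.0, 1.642]
force: [0.3, 0.6, 1.1]
grip_width: 0.0256
gripper_force: 0.0
```

Call:
play_rows(deltas=[[0.6, 0, 0, 0, 0], [0.5, 0, 0, -0.02, 0], [0.3, 0, 0, -0.04, 0], [0.3, 0, 0, -0.05, 0], [0.3, 0, -0.02, -0.03, 0]])

```text
t: 30.6
eef_pos: [0.5024, 0.3008, 0.1703]
orientation: [3.138, -0.001, 1.641]
force: [-0.7, 1.2, -0.1]
grip_width: 0.0596
gripper_force: 0.0
```

Call:
play_rows(deltas=[[0.3, 0.05, -0.03, -0.02, 0], [0.3, 0.05, -0.03, 0, 0], [0.3, 0.05, -0.03, 0, 0], [0.3, 0.04, -0.03, 0, 0], [0.3, 0, 0, 0, 0]])

```text
t: 31.22
eef_pos: [0.365, 0.4839, 0.187]
orientation: [-3.14, 0.0, 1.647]
force: [0.5, 0.2, -0.1]
grip_width: 0.0601
gripper_force: 0.0
```

```bash
python3 look.py 3
python3 - <<'E'
import cv2
p=cv2.imread("pics/top3.png");q=cv2.imread("pics/side3.png")
a=cv2.resize(p[195:320,222:322],(456,570),interpolation=cv2.INTER_CUBIC);b=cv2.resize(q[175:260,150:285],(340,214),interpolation=cv2.INTER_CUBIC)
import numpy as np
o=np.zeros((570,800,3),np.uint8);o[:,:456]=a;o[:214,460:]=b;cv2.imwrite("pics/fin.png",o)
E
```

```text
top 132 [0.5212 0.3037 0.0634] frame mm [70.1 38.9]
top 75 [0.4114 0.2991 0.0626] frame mm [-39.8  42. ]
top 76 [0.4171 0.2178 0.0625] frame mm [-39.7 -39.5]
side 124 [0.5185 0.2981 0.0617] frame mm [67.  33.5]
side 85 [0.4087 0.2933 0.0615] frame mm [-42.8  36.4]
side 101 [0.4144 0.2122 0.0615] frame mm [-42.9 -44.9]
{'t': np.float64(31.325), 'eef_pos': array([0.3675, 0.4816, 0.1872]), 'orientation': array([-3.1414e+00,  1.2000e-03,  1.6430e+00]), 'force': array([-0.1808, -0.0431,  0.4771])}
```

View pics/fin.png

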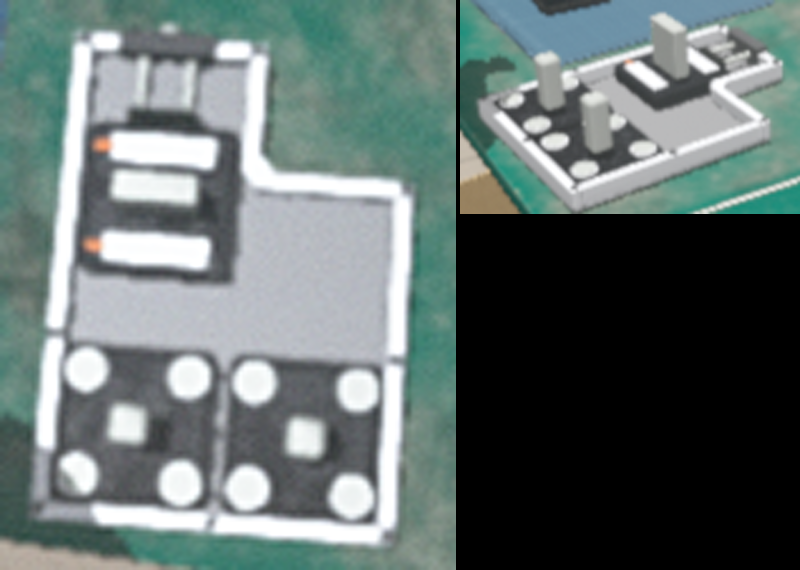

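The picture shows both posts in the near corners (127,424) and (305,437), and the bar plate at (160,205) against the pad with no visible gap. To make sure of the contact I'll nudge the bar lightly from behind with shut fingers and withdraw slowly.

Call:
play_rows(deltas=[[1, -0.047, 0.028, 0, 0], [1, -0.047, 0.028, 0, 0], [1, -0.047, 0.028, 0, 0], [1, -0.048, 0.027, 0, 0], [1, 0, 0, 0, 0]])

```text
t: 31.95
eef_pos: [0.4947, 0.2959, 0.1876]
orientation: [3.141, 0.002, 1.633]
force: [-0.2, 0.2, -0.8]
grip_width: 0.0003
gripper_force: 0.0
```

```bash
python3 look.py 4
python3 - <<'E'
import cv2
q=cv2.imread("pics/side4.png");cv2.imwrite("pics/s4.png",cv2.resize(q[90:260,140:320],(600,566),interpolation=cv2.INTER_CUBIC))
E
```

```text
top 73 [0.4114 0.2991 0.0628] frame mm [-39.8  42. ]
top 75 [0.4171 0.2177 0.0623] frame mm [-39.8 -39.6]
side 127 [0.5187 0.2981 0.0618] frame mm [67.2 33.5]
side 87 [0.4089 0.2936 0.0616] frame mm [-42.6  36.7]
side 98 [0.4146 0.2119 0.0614] frame mm [-42.6 -45.2]
{'t': np.float64(32.05), 'eef_pos': array([0.4927, 0.2993, 0.1877]), 'orientation': array([-3.1411e+00, -3.0000e-04,  1.6383e+00]), 'force': array([ 0.7277, -0.0132,  0.5135])}
```

View pics/s4.png

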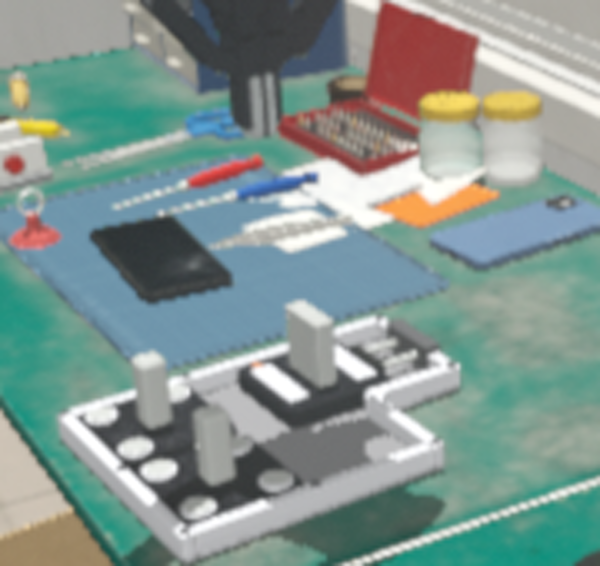

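The shut fingers are seen clear above the bay at (255,105), and the bar carrier is in the dock at (310,370). I'll descend behind the bar.

Call:
play_rows(deltas=[[1, 0, -0.002, 0.05, 0], [1, 0, 0, 0.05, 0], [1, 0, 0, 0.04, 0], [1, 0, 0, 0.015, 0], [1, 0, 0, 0, 0]])

```text
t: 32.67
eef_pos: [0.4893, 0.3012, 0.0324]
orientation: [-3.14, 0.0, 1.643]
force: [0.2, 0.0, 0.4]
grip_width: -0.0001
gripper_force: 0.0
```

Call:
play_rows(deltas=[[1, 0, 0.001, 0, 0], [1, 0, 0.001, 0, 0], [1, 0, 0.001, 0, 0], [1, 0, 0, 0, 0], [1, 0, 0, 0, 0]])

```text
t: 33.3
eef_pos: [0.493, 0.301, 0.0329]
orientation: [3.141, -0.0, 1.642]
force: [-0.0, -0.5, -0.9]
grip_width: 0.0001
gripper_force: 0.0
```

Call:
play_rows(deltas=[[1, 0, 0.001, 0, 0], [1, 0, 0.001, 0, 0], [1, 0, 0.001, 0, 0], [1, 0, 0, 0, 0], [1, 0, 0, 0, 0]])

```text
t: 33.92
eef_pos: [0.496, 0.3012, 0.0328]
orientation: [-3.142, -0.0, 1.642]
force: [-0.2, -0.4, 1.0]
grip_width: -0.0002
gripper_force: 0.0
```

Call:
play_rows(deltas=[[1, 0, 0.001, 0, 0], [1, 0, 0.001, 0, 0], [1, 0, 0, 0, 0], [1, 0, 0, 0, 0], [1, 0, 0, 0, 0]])

```text
t: 34.55
eef_pos: [0.498, 0.3014, 0.0328]
orientation: [3.142, -0.0, 1.642]
force: [-0.6, 0.5, -0.7]
grip_width: 0.0002
gripper_force: 0.0
```

Call:
play_rows(deltas=[[1, 0, 0.001, 0, 0], [1, 0, 0.001, 0, 0], [1, 0, 0, 0, 0], [1, 0, 0, 0, 0], [1, 0, 0, 0, 0]])

```text
t: 35.17
eef_pos: [0.5, 0.3015, 0.0328]
orientation: [-3.142, -0.0, 1.642]
force: [0.8, 0.9, 0.8]
grip_width: -0.0002
gripper_force: 0.0
```

Call:
play_rows(deltas=[[1, 0, 0.001, 0, 0], [1, 0, 0, 0, 0], [1, 0, 0, 0, 0], [1, 0, 0, 0, 0], [1, 0, 0, 0, 0]])

```text
t: 35.8
eef_pos: [0.5009, 0.3015, 0.0328]
orientation: [-3.141, -0.0, 1.642]
force: [-0.6, 1.0, -0.5]
grip_width: 0.0
gripper_force: 0.4
```

Call:
play_rows(deltas=[[1, 0, 0.0005, 0, 0], [1, 0, 0.0005, 0, 0], [1, 0, 0, 0, 0], [1, 0, 0, 0, 0], [1, 0, 0, 0, 0]])

```text
t: 36.42
eef_pos: [0.5015, 0.3016, 0.0328]
orientation: [-3.141, 0.0, 1.642]
force: [-6.0, -0.5, 2.7]
grip_width: -0.0002
gripper_force: 2.6
```

Call:
play_rows(deltas=[[1, 0, -0.0003, 0, 0], [1, 0, -0.0003, 0, 0], [1, 0, -0.0002, 0, 0], [1, 0, -0.0002, 0, 0], [1, 0, -0.0001, 0, 0]])

```text
t: 37.05
eef_pos: [0.5011, 0.3015, 0.0326]
orientation: [3.141, -0.0, 1.642]
force: [-2.0, 0.5, -0.8]
grip_width: 0.0001
gripper_force: 1.0
```

Call:
play_rows(deltas=[[1, 0, -0.0001, 0, 0], [1, 0, -0.0001, 0, 0], [1, 0, -0.0002, 0, 0], [1, 0, -0.0003, 0, 0], [1, 0, -0.0005, 0, 0]])

```text
t: 37.67
eef_pos: [0.5003, 0.3016, 0.0333]
orientation: [3.14, -0.0, 1.642]
force: [-0.6, 0.0, 0.4]
grip_width: -0.0003
gripper_force: 0.0
```

Call:
play_rows(deltas=[[1, 0, -0.002, 0, 0], [1, 0, -0.005, 0, 0], [1, 0, 0, -0.04, 0], [1, 0, 0, -0.05, 0], [1, 0, 0, -0.05, 0]])

```text
t: 38.3
eef_pos: [0.4921, 0.3008, 0.174]
orientation: [-3.141, 0.0, 1.642]
force: [-0.0, 0.4, -0.1]
grip_width: -0.0001
gripper_force: 0.0
```

```bash
python3 look.py 5
```

```text
top 75 [0.4114 0.2991 0.0629] frame mm [-39.8  42. ]
top 76 [0.4172 0.2177 0.0628] frame mm [-39.6 -39.6]
side 127 [0.5186 0.2983 0.0619] frame mm [67.1 33.7]
side 87 [0.4089 0.2936 0.0614] frame mm [-42.7  36.7]
side 98 [0.4143 0.212  0.0614] frame mm [-42.9 -45.1]
{'t': np.float64(38.4), 'eef_pos': array([0.4957, 0.3026, 0.1811]), 'orientation': array([ 3.1279, -0.0055,  1.642 ]), 'force': array([ 0.4263, -0.094 ,  0.5826])}
```

All in place and the robot is clear, so I'm handing in.

```bash
python3 -c "
from plant import robot
print(robot.close_job())"
```

```text
the job is handed in; nothing more can be done
None
```

The job is handed in at about 38 s: both post carriers were pushed home against their walls at roughly 6–9 N, in the order asked. The bar-grip carrier was held on the pad at an estimated 9–11 N (12–13 N at the wrist) for about a second. After letting go I gave it one extra light nudge of about 6 N, which met the pad straight away, then drew back slowly so it stayed touching.

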